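# Load the spark box and snap its gate shut

## Task

Set the T-shaped weld test piece into the pocket inside the spark box, flat on the pocket floor, and let go of it; then push the yellow gate shut until its sprung tongue rides over the strike and snaps in behind it, so that the gate stays shut by itself. Lower the piece in rather than dropping it, push the gate steadily without slamming it or forcing it against its stop, and leave the other things on the bench where they are.

Things in the scene. Friction and masses are not known exactly. Their poses are not given: they have to be found in the camera images.
- tee: T-shaped steel weld test piece, loose, about 0.5 kg: dark base plate 80 (x) x 50 (y) x 8 mm, with a bright upright web 80 mm long (x), 10 mm thick (y), rising along its middle from 8 to 53 mm above the underside. Origin: centre of the underside; z up. Take it by the web. It is the only one of the three welded pieces with its web in the middle.
- pocket (a point): Centre of the floor of the pocket for the test piece, on a dark pedestal in the spark box, 55 mm above the bench. Axes as the box's: x along the closed gate from hinge to latch, y inward from gate to back wall, z up. The pocket is 88 (x) x 58 (y) mm inside; its bright lips are 8 mm high, 5 mm thick. The piece's long side lies along x, either way round.
- guard: Open-topped grey spark box, fixed to the bench, turned by up to 0.2 rad: 212 (x) x 196 (y) mm, sheet walls 105 mm high on three sides, the gate on the -y side. Origin: middle of its underside; axes as the pocket's. Inside, the walls stand 102 mm (x) and 96 mm (+y) from the origin; the closed gate lies at y = -90 mm, the pocket's centre at x = -5 mm.
- gate (a joint): Opening angle of the yellow gate, rad: 0 is in line with the box's front; it grows as the gate swings out to the box's -y side. Starts at 0.65 to 1.05. A weak hinge spring (0.5 N m/rad, with some friction) pushes it towards 0.85: unlatched, it springs open. Latched, it rests on the strike at 0.01 to 0.12: the strike post, which also carries the stop, is set anew each time.
- gate_hinge (a point): Point on the vertical hinge axis at bench height, fixed on the spark box; axes as the box's. At gate angle q the leaf runs from here along the box's x axis turned by -q about z.
- gate_pad (a point): Centre of the red push pad (40 x 40 mm) on the gate's outer face: 145 mm from the hinge axis, 92 mm above the bench, its surface 8 mm outside the leaf's middle plane. Axes turn with the gate: x from hinge to latch edge, y inward (the way to push). Pushed here, resistance rises from 4 to 9-13 N over some 20 mm, drops at the snap; 2 to 3 mm on is the hard stop. Over 20 N is forcing it.
- tongue (a joint): How far the brass tongue is pushed into the gate, m: 0 is fully sprung out, up to 0.012 pushed in; it takes about 2 N to start and 3 N at 7 mm. Out again once it has snapped in behind the strike.
- tongue_tip (a point): Outer edge of the brass tongue (14 mm high), 190 mm from the hinge axis, 90 mm above the bench; it sticks out 10 mm from the gate's edge, its slope (1 in 2) facing inward, its flat side outward. The strike is an upright 6 mm steel pin, up to 110 mm above the bench, on a dark post at the latch side; the tongue must pass inside it. The post's steel stop arm halts the gate 2 to 3 mm after the snap.
- lap: Bystander: welded piece of two overlapping flat plates, 80 x 50 x 16 mm, no web. Origin: centre of the underside.
- angle: Bystander: small welded angle, 70 x 45 mm foot, 42 mm high upright along one edge. Origin: centre of the underside.
- hammer: Bystander: hammer lying on the bench; origin on the underside, about its middle.
- wire_brush: Bystander: brush with a wooden handle lying on the bench; origin on the underside, about its middle.
- flat_bar: Bystander: dark steel bar 240 x 40 x 8 mm. Origin: centre of the underside.
- paste_jar: Bystander: white jar with blue cap, 70 mm across, 75 mm high. Origin: centre of the underside.
- pliers: Bystander: pliers with red handles, about 160 mm long. Origin at the pivot, on the underside.
- gate_leaf: The yellow gate leaf with its pad and tongue, 180 mm wide, its lower edge 15 mm and its top edge 118 mm above the bench. Origin on the hinge axis at bench height, axes as gate_pad's.

How it is judged:
By the outcome, as a careful person would: the job done as asked, in the order asked, and still so for the second after the job is handed in, with the robot touching nothing.
It also fails if it takes over 72 s, if anything falls off the work surface, if the arm or the gripper's body presses on something with over 40 N, if the wrist force passes 120 N, or if a joint passes its speed limit or range.

## Robot

A 6-joint arm with a two-finger parallel gripper is mounted at the origin on the work surface. World frame = base frame: x ahead of the robot, y to its left, z up, the work surface at z = 0. Lengths are in m, angles in rad, forces in N, time in s.
With the tool pointing down it reaches from about 0.4 to 0.825 m from the base axis. Payload 7 kg.
Tool frame: the origin (TCP) lies between the finger pads; the fingertips stand 14 mm ahead of it and the grasp point (between the pads) lies 5 mm behind it (ctrl.finger_overhang is the distance from the TCP to the fingertips, in m); z points along the fingers, y is the direction in which the jaws open and shut (so a half turn about z gives the same grasp; the last joint's range is limited). The gripper opens to 88 mm and grips with 3 to 60 N. Pads are 19 mm wide; open, the fingers measure 130 mm over their backs; the gripper's body (78 mm by 193 mm) begins 47 mm behind the grasp point.
Start: joints at [1.604, 0.359, 0.012, 0, -1.224, -0.288], TCP at [0.17, 0.653, 0.241] pointing down, gripper open.
Joint ranges: [-3.07, 3.07], [-1.43, 2.12], [-1.02, 1.25], [-3.03, 1.67], [-3.05, -0], [-3.03, 3.03]. Speed limits (rad/s): [2.39, 2.39, 3.01, 3.14, 3.14, 3.14].

## Interface

Orientations are given as a unit quaternion [w, x, y, z].
In Python, from station import ctrl, snapshot, status gives the robot as it stands. Calls block until the motion is done:
- ctrl.move_ptp(position, orientation): joint-space move of the TCP to a pose.
- ctrl.move_straight(position, velocity=0.15, rot=None): straight line of the TCP; rot=None keeps the orientation; velocity is the mean speed in m/s.
- ctrl.movej(angles): joint-space move.
- ctrl.set_gripper(opening): finger opening in m; the grip force is fixed at half the most; returns when the fingers have stopped.
- ctrl.pause(seconds).
- ctrl.ik(position, orientation): joint angles nearest the present ones, or None.
- snapshot(name): name is "side" or "top"; returns a dict with "img" (420x560x3 uint8, red, green, blue), "z_map" (420x560 float32, m along the optical axis (not along the pixel's ray), 0 where there is no reading), "camera_matrix" (3x3 intrinsics, pixels), "k1" (the pictures are not rectified: a ray, as slopes to the right and down, at radius r is drawn at 1 + k1 r^2 times it, then the intrinsics apply), "rvec" (rotation vector, rad) and "tvec" (3), from world to camera coordinates, as OpenCV has them. Camera axes: x right, y down, z forward; pixel columns grow to the right and rows downward; lengths in m; the calibration is good to about 2 mm. A picture is of the moment at which its call begins.
A pose or a line that the arm cannot do raises ctrl.PlanningError and nothing moves.
- ctrl.hand_in(): hands the job in, once; it reports no verdict.
Readings, each from a call of its own:
- status.read_time(): time.
- status.read_joints(): joint angles.
- status.read_dq(): joint speeds.
- status.read_joint_torque(): joint torques, N m.
- status.read_tcp_pos(): TCP position.
- status.read_tcp_rot(): TCP orientation.
- status.read_contact_force(): force on the tool from outside, world axes, zero at the start.
- status.read_wrist_torque(): the same for the moment, N m.
- status.read_width(): finger opening in m.
Only numpy, scipy, OpenCV 4.12 (cv2) and the standard library are available. Lean on these libraries where they do the work, as an engineer would, in place of code of your own. Each camera call takes 0.05 s, during which the arm holds its last target. There are 200 camera calls.

## Working session

There is one attempt and no reset: what is moved stays moved. The work goes in short steps, each a Python script; the robot and the scene stay as the last script left them, time stands still between calls to the robot, and variables do not carry over. Pictures are saved under pics/ and viewed, about 8 in all and at most 12, crops included, and the job is handed in when it is done.

```bash
ls; mkdir -p pics
cat > h.py <<'E'
import numpy as np, cv2
from station import ctrl, snapshot, status
def save(s,name,crop=None,scale=1):
    im=s["img"]
    if crop: u0,v0,u1,v1=crop; im=im[v0:v1,u0:u1]
    if scale!=1: im=cv2.resize(im,None,fx=scale,fy=scale,interpolation=cv2.INTER_CUBIC)
    cv2.imwrite("pics/"+name,im[:,:,::-1])
def rays(s,uv):
    K=np.array(s["camera_matrix"]);uv=np.atleast_2d(uv).astype(float)
    d=cv2.undistortPoints(uv[:,None],K,np.array([s["k1"],0,0,0,0.]))[:,0]
    return np.c_[d,np.ones(len(d))]
def RT(s):
    return cv2.Rodrigues(np.array(s["rvec"],float))[0],np.array(s["tvec"],float).ravel()
def atz(s,uv,z):
    R,t=RT(s);d=rays(s,uv)@R;c=-R.T@t
    return c+d*((z-c[2])/d[:,2])[:,None]
def cloud(s):
    h,w=s["z_map"].shape;v,u=np.mgrid[:h,:w]
    R,t=RT(s);p=rays(s,np.c_[u.ravel(),v.ravel()])*s["z_map"].reshape(-1,1)
    return ((p-t)@R).reshape(h,w,3)
def proj(s,P):
    return cv2.projectPoints(np.atleast_2d(P).astype(float),np.array(s["rvec"],float),np.array(s["tvec"],float),np.array(s["camera_matrix"]),np.array([s["k1"],0,0,0,0.]))[0][:,0]
E
python3 - <<'E'
from h import *
import pickle
for n in("top","side"):
    s=snapshot(n);save(s,n+"0.png",scale=1.42);pickle.dump(s,open(n+"0.pkl","wb"))
    R,t=RT(s);print(n,-R.T@t,R[2],s["k1"],s["camera_matrix"])
print(status.read_time(),status.read_tcp_rot(),ctrl.finger_overhang)
E
```

```text
pics
top [ 0.33040867 -0.01321256  1.24577352] [ 0.16950982 -0.01699046 -0.98538203] -0.04769743211784528 [[461.06619101   0.         271.13868718]
 [  0.         461.06619101 205.31673878]
 [  0.           0.           1.        ]]
side [-0.01935006 -0.96949283  0.99177189] [ 0.39200089  0.6634623  -0.6373014 ] -0.08633675967739875 [[490.27736746   0.         286.78796524]
 [  0.         490.27736746 213.02194797]
 [  0.           0.           1.        ]]
0.1 [ 7.49545570e-04  9.91889674e-01 -1.27099617e-01 -1.43517391e-05] 0.014
```

View pics/top0.png

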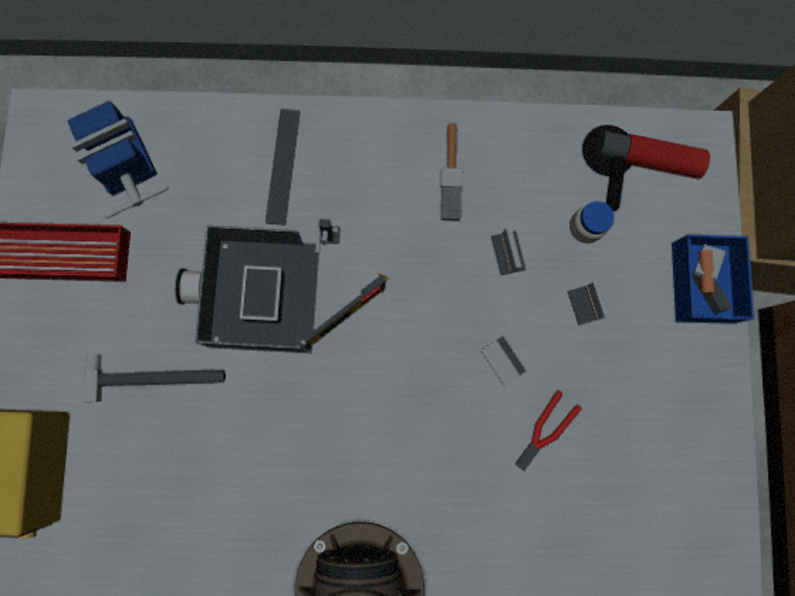

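View pics/side0.png

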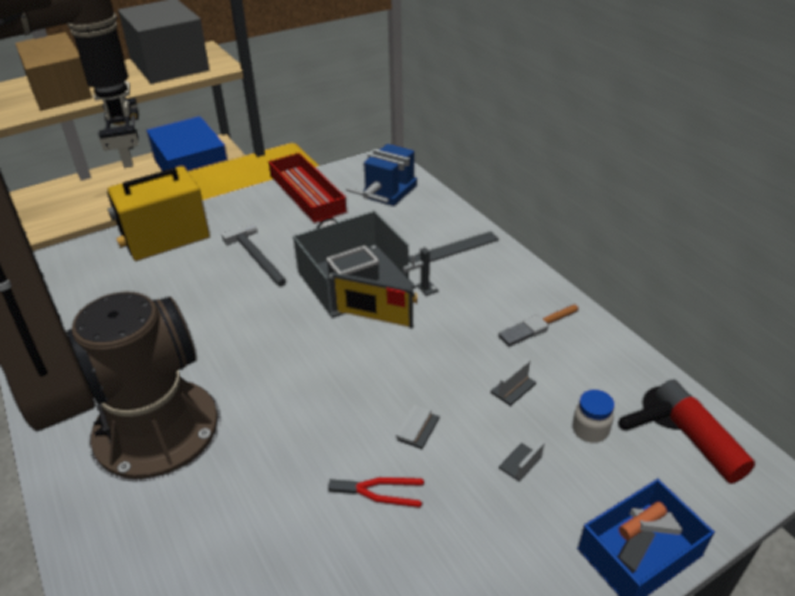

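The top view shows the box at about (260,290), with the gate open towards the lower right. The three welded pieces are at (508,252), (586,303) and (503,360), in 1.42x pixels. I'll enlarge those pieces and the gate.

Run:
```python
from h import *
import pickle
t=pickle.load(open("top0.pkl","rb"));s=pickle.load(open("side0.pkl","rb"))
a=cv2.resize(t["img"][155:275,330:430],None,fx=4,fy=4,interpolation=cv2.INTER_CUBIC)
b=cv2.resize(s["img"][250:345,275:390],None,fx=3.45,fy=3.45,interpolation=cv2.INTER_CUBIC)
c=np.zeros((480,800,3),np.uint8);c[:480,:400]=a[:480,:400];bb=b[:480,:400];c[:bb.shape[0],400:400+bb.shape[1]]=bb
cv2.imwrite("pics/pieces.png",np.clip(c[:,:,::-1]*1.5,0,255))
a=cv2.resize(t["img"][145:255,135:280],None,fx=5.4,fy=5.4,interpolation=cv2.INTER_CUBIC)
cv2.imwrite("pics/box.png",np.clip(a[:,:,::-1]*1.6,0,255))
C=cloud(t)
for n,(u,v) in dict(A=(358,178),B=(413,213),C=(354,254)).items():
    P=C[v-22:v+22,u-22:u+22].reshape(-1,3);print(n,len(P))
    for lo,hi in((.004,.012),(.012,.02),(.03,.06)):
        q=P[(P[:,2]>lo)&(P[:,2]<hi)]
        if len(q)>5: print(lo,len(q),q.mean(0).round(4),cv2.minAreaRect(q[:,:2].astype(np.float32)))
```

```text
A 1936
0.004 326 [ 0.6279 -0.2718  0.0073] ((0.6300955414772034, -0.27412042021751404), (0.12252884358167648, 0.12201176583766937), 1.9692267179489136)
0.012 42 [ 0.6239 -0.2672  0.0148] ((0.6266419291496277, -0.26877835392951965), (0.07815717160701752, 0.042009979486465454), 13.111695289611816)
0.03 177 [ 0.627  -0.2699  0.0483] ((0.6281232237815857, -0.27096477150917053), (0.07989440113306046, 0.011937860399484634), 13.436954498291016)
B 1936
0.004 359 [ 0.5312 -0.4208  0.0067] ((0.5368193984031677, -0.42357656359672546), (0.11877655237913132, 0.11843341588973999), 3.6569101810455322)
0.012 36 [ 0.5372 -0.434   0.0155] ((0.5330413579940796, -0.43562960624694824), (0.0655616819858551, 0.032236818224191666), 42.8388786315918)
0.03 104 [ 0.5361 -0.4379  0.0391] ((0.5356531143188477, -0.4395362436771393), (0.06921378523111343, 0.008679958991706371), 19.374956130981445)
C 1936
0.004 234 [ 0.423  -0.2686  0.0076] ((0.41902512311935425, -0.26048851013183594), (0.11585259437561035, 0.11689825356006622), 1.3226858377456665)
0.012 362 [ 0.4118 -0.2537  0.0156] ((0.4158466160297394, -0.2592703402042389), (0.0789794921875, 0.05051243305206299), 33.06946563720703)[ WARN:0@0.591] global loadsave.cpp:1063 imwrite_ Unsupported depth image for selected encoder is fallbacked to CV_8U.
```

View pics/pieces.png

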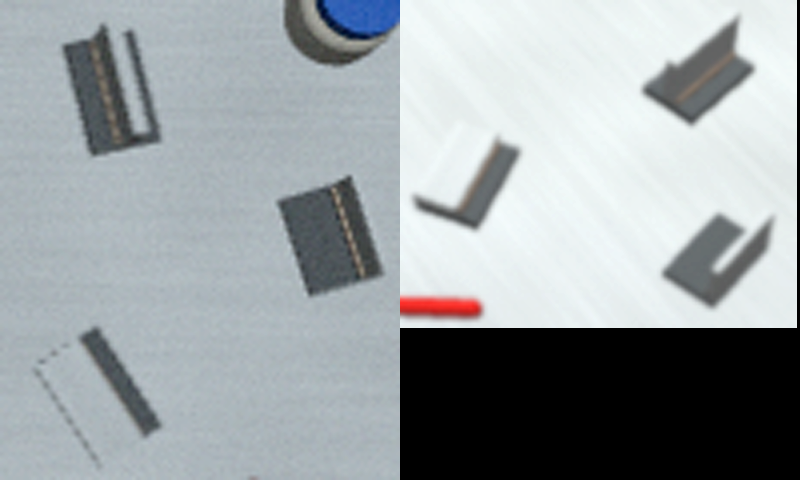

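View pics/box.png

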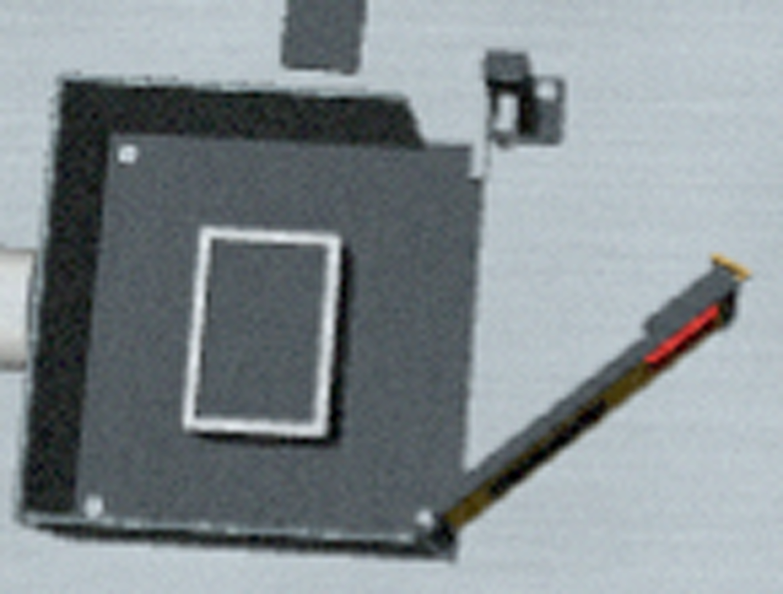

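In the enlarged crops, A at top-crop (110,90) has its web in the middle, so it is the tee. B is the angle and C is the lap. The box crop shows the pocket lips with corners (203,230), (338,235), (325,432) and (187,428). It also shows the hinge at (440,530), the tongue tip at (730,265) and the post at (520,100). Next I'll fit these numerically.

Run:
```python
from h import *
import pickle
t=pickle.load(open("top0.pkl","rb"));s=pickle.load(open("side0.pkl","rb"))
C=cloud(t)
# pocket lips by brightness, top camera
g=t["img"].min(2);m=np.zeros_like(g,bool);m[183:230,166:203]=g[183:230,166:203]>105
v,u=np.nonzero(m);P=atz(t,np.c_[u,v],.063);print("lip n",len(P),"z",np.median(C[m][:,2]));print(cv2.minAreaRect(P[:,:2].astype(np.float32)))
cs=np.array([[203,230],[338,235],[325,432],[187,428]])/5.4+[135,145]; print("manual lip outer mid",atz(t,cs,.063).round(4))
Cs=cloud(s)
for n,c,S in(("top",C,t),("side",Cs,s)):
    P=c.reshape(-1,3);im=S["img"].reshape(-1,3).astype(int)
    near=(P[:,0]>.3)&(P[:,0]<.75)&(P[:,1]>-.1)&(P[:,1]<.4)
    q=P[near&(P[:,2]>.112)&(P[:,2]<.123)];print(n,"top edge z",len(q),q.mean(0).round(4))
    if len(q)>10:
        r=cv2.minAreaRect(q[:,:2].astype(np.float32));print(r);print(cv2.boxPoints(r).round(4))
    lip=P[near&(P[:,2]>.05)&(P[:,2]<.07)&(im.min(1)>105)]
    if len(lip)>10: print("lip cloud",len(lip),np.median(lip,0),cv2.minAreaRect(lip[:,:2].astype(np.float32)))
    w=P[near&(P[:,2]>.099)&(P[:,2]<.109)&(P[:,0]>.3)];print("wall z",len(w),cv2.minAreaRect(w[:,:2].astype(np.float32)))
    red=P[near&(im[:,0]>2*im[:,1]+20)&(im[:,0]>2*im[:,2]+20)];print("red",len(red),red.mean(0).round(4))
    br=P[near&(P[:,0]>.62)&(P[:,1]<.12)&(P[:,1]>.02)&(P[:,2]>.03)];print("post",len(br));print(br[np.argsort(-br[:,2])][:40:3].round(3))
```

```text
lip n 178 z 0.0625753762348407
((0.5257718563079834, 0.19489233195781708), (0.06690320372581482, 0.09671663492918015), 88.47610473632812)
manual lip outer mid [[0.5732 0.2252 0.063 ]
 [0.5727 0.1598 0.063 ]
 [0.4765 0.1609 0.063 ]
 [0.4765 0.2268 0.063 ]]
top top edge z 285 [0.5024 0.0387 0.1167]
((0.5360263586044312, 0.03376723825931549), (0.12885278463363647, 0.2236362248659134), 83.7015609741211)
[[ 0.4178 -0.018 ]
 [ 0.6401 -0.0425]
 [ 0.6542  0.0855]
 [ 0.432   0.1101]]
lip cloud 194 [0.53583652 0.19775651 0.06250548] ((0.5925766229629517, 0.26842790842056274), (0.320375919342041, 0.19548989832401276), 74.17118072509766)
wall z 482 ((0.536726176738739, 0.12953123450279236), (0.3320624828338623, 0.22868309915065765), 88.69327545166016)
red 45 [ 0.479  -0.0097  0.3627]
post 145
[[0.64  0.087 0.115]
 [0.646 0.07  0.114]
 [0.649 0.077 0.113]
 [0.647 0.072 0.113]
 [0.652 0.078 0.113]
 [0.649 0.075 0.113]
 [0.654 0.085 0.112]
 [0.641 0.082 0.112]
 [0.647 0.077 0.112]
 [0.652 0.07  0.111]
 [0.642 0.072 0.111]
 [0.647 0.088 0.11 ]
 [0.655 0.088 0.11 ]
 [0.65  0.073 0.109]]
side top edge z 182 [0.4917 0.0396 0.1156]
((0.5330871343612671, 0.03524037078022957), (0.12505890429019928, 0.22025565803050995), 83.3490219116211)
[[ 0.4165 -0.0141]
 [ 0.6352 -0.0396]
 [ 0.6497  0.0846]
 [ 0.4309  0.1101]]
lip cloud 141 [0.52493489 0.185634   0.06076103] ((0.5873876810073853, 0.2671924829483032), (0.3171081244945526, 0.18736834824085236), 73.18222045898438)
wall z 395 ((0.5370814800262451, 0.13573777675628662), (0.2338269203901291, 0.3346104025840759), 0.12705104053020477)
red 129 [ 0.521  -0.0076  0.0967]
post 155
[[0.65  0.085 0.112]
 [0.642 0.072 0.112]
 [0.648 0.07  0.111]
 [0.645 0.084 0.111]
 [0.651 0.081 0.11 ]
 [0.644 0.087 0.109]
 [0.653 0.078 0.107]
 [0.651 0.093 0.107]
 [0.641 0.082 0.106]
 [0.639 0.08  0.104]
 [0.638 0.077 0.102]
 [0.649 0.071 0.102]
 [0.645 0.071 0.099]
 [0.639 0.074 0.096]]
```

```bash
cat >> h.py <<'E'
from scipy.spatial.transform import Rotation as Ro
def down(a):
    M=np.array([[np.cos(a),np.sin(a),0],[np.sin(a),-np.cos(a),0],[0,0,-1]])
    return Ro.from_matrix(M).as_quat(scalar_first=True)
E
python3 - <<'E'
from h import *
import pickle
t=pickle.load(open("top0.pkl","rb"));s=pickle.load(open("side0.pkl","rb"))
for n,S in(("top",t),("side",s)):
    P=cloud(S).reshape(-1,3)
    g=P[(P[:,2]>.108)&(P[:,2]<.123)&(P[:,0]>.41)&(P[:,0]<.58)&(P[:,1]<.13)&(P[:,1]>-.1)&(P[:,1]<.104-(P[:,0]-.425)*.8)]
    r=cv2.minAreaRect(g[:,:2].astype(np.float32));vx,vy,x0,y0=cv2.fitLine(g[:,:2].astype(np.float32),cv2.DIST_HUBER,0,.01,.01).ravel()
    al=(g[:,:2]-[x0,y0])@[vx,vy];print(n,"leaf",len(g),np.degrees(np.arctan2(vy,vx)),[x0+vx*al.min(),y0+vy*al.min()],[x0+vx*al.max(),y0+vy*al.max()],np.ptp(al),r[1])
    w=P[(P[:,2]>.08)&(P[:,2]<.108)&(P[:,0]>.38)&(P[:,0]<.68)&(P[:,1]>.1)&(P[:,1]<.35)]
    r=cv2.minAreaRect(w[:,:2].astype(np.float32));print("walls",len(w),r)
    for lab,k in(("-x",w[:,0]<.45),("+x",w[:,0]>.615),("+y",w[:,1]>.27)):
        q=w[k&(w[:,2]>.1)]
        if len(q)>20: print(lab,len(q),np.median(q,0).round(4),cv2.fitLine(q[:,:2].astype(np.float32),cv2.DIST_HUBER,0,.01,.01).ravel().round(4))
    q=P[(P[:,2]>.045)&(P[:,2]<.06)&(np.abs(P[:,0]-.628)<.06)&(np.abs(P[:,1]+.271)<.06)]
    print("tee web",len(q),cv2.minAreaRect(q[:,:2].astype(np.float32)),np.median(q[:,2]))
q0=ctrl.ik([.628,-.271,.15],down(np.radians(13.4)));q1=ctrl.ik([.628,-.271,.15],down(np.radians(193.4)));print(q0,q1)
g=s["img"].min(2)
uv=proj(s,[[.4765,.2268,.063],[.5732,.2252,.063],[.5727,.1598,.063],[.4765,.1609,.063]]);print(uv)
E
```

```text
top leaf 235 -50.37497 [np.float64(0.4441086185144063), np.float64(0.09228761899845869)] [np.float64(0.5475054766753081), np.float64(-0.03258659083998936)] 0.16212488113959134 (0.012290914542973042, 0.1620771288871765)
walls 961 ((0.5312548279762268, 0.22178855538368225), (0.24712041020393372, 0.2133486568927765), 88.63935852050781)
-x 148 [0.4267 0.2112 0.1037] [0.0288 0.9996 0.4269 0.2121]
+x 127 [0.6342 0.2179 0.104 ] [0.021  0.9998 0.6345 0.2001]
+y 179 [0.5304 0.2924 0.1036] [ 0.9994 -0.0339  0.5292  0.2927]
tee web 131 ((0.6281232237815857, -0.27096477150917053), (0.07989440113306046, 0.011937860399484634), 13.436954498291016) 0.05230907660092509
side leaf 203 -50.061077 [np.float64(0.44301690919165143), np.float64(0.09167212774439)] [np.float64(0.5462756399907581), np.float64(-0.031653578035807685)] 0.16084650178102233 (0.020355574786663055, 0.16076511144638062)
walls 775 ((0.5294864177703857, 0.22283126413822174), (0.2498369812965393, 0.21531371772289276), 88.5114517211914)
-x 77 [0.4258 0.1812 0.1027] [0.0155 0.9999 0.4268 0.193 ]
+x 67 [0.6325 0.2203 0.1034] [0.0181 0.9998 0.6327 0.2059]
+y 99 [0.5343 0.2928 0.1026] [ 0.9997 -0.0226  0.5372  0.2927]
tee web 125 ((0.6287569403648376, -0.27056851983070374), (0.08155547082424164, 0.014685357920825481), 15.620255470275879) 0.05267074047986424
[-0.12315723  0.43598578 -0.08333878  0.         -1.05147177  1.92782768] [-0.12315723  0.43598578 -0.08333878  0.         -1.05147177 -1.21376497]
[[230.01087085 182.51141548]
 [256.58858445 173.54761575]
 [266.14704095 183.49857757]
 [239.23593564 192.9808724 ]]
```

Run:
```python
from h import *
a=np.radians(13.8);p=np.array([.6284,-.2708,0])
ctrl.move_ptp(p+[0,0,.15],down(a));ctrl.set_gripper(.045)
print(status.read_contact_force())
ctrl.move_straight(p+[0,0,.029],.12)
print(status.read_contact_force(),status.read_tcp_pos())
ctrl.set_gripper(0.0);print("w",status.read_width())
ctrl.move_straight(p+[0,0,.05],.05);ctrl.pause(.2)
ctrl.move_straight(p+[0,0,.20],.15);ctrl.pause(.2)
print("w",status.read_width(),status.read_contact_force(),status.read_wrist_torque(),status.read_time())
# to above pocket
R=np.radians(-1.5)
ctrl.move_ptp([.5256,.1945,.23],down(R));ctrl.pause(.2)
print(status.read_tcp_pos(),status.read_time(),status.read_width())
s=snapshot("side");save(s,"hold.png",(190,60,340,215),4)
import pickle;pickle.dump(s,open("hold.pkl","wb"))
P=cloud(s).reshape(-1,3);q=P[(abs(P[:,0]-.5256)<.07)&(abs(P[:,1]-.1945)<.07)&(P[:,2]>.15)&(P[:,2]<.26)];print(np.percentile(q,[0,2,50],axis=0))
```

```text
[-0.18975406 -0.37166261 -0.69730285]
[0.60785302 0.49524373 0.50135063] [ 0.62903952 -0.27094871  0.02988928]
w 0.009678004647652307
w 0.010020411085535726 [ 0.2886932   0.50433701 -5.8176761 ] [-0.04129514 -0.02946923 -0.0201682 ] 8.525
[0.52592212 0.1938536  0.22983556] 10.4667 0.00978268699523623
[[0.4821319  0.16367907 0.19726855]
 [0.48363978 0.16734304 0.20042306]
 [0.51133186 0.18650363 0.21696442]]
```

Run:
```python
from h import *
for n in("side","top"):
    s=snapshot(n)
    if n=="side":
        P=cloud(s).reshape(-1,3);q=P[(abs(P[:,0]-.5256)<.08)&(abs(P[:,1]-.1945)<.08)&(P[:,2]>.19)&(P[:,2]<.212)]
        print(cv2.minAreaRect(q[:,:2].astype(np.float32)),q.min(0),q.max(0))
        # pixel overlay of predicted tee base corners
        c,sn=np.cos(-.026),np.sin(-.026)
        b=[[.5259+x*c-y*sn,.1939+x*sn+y*c,z] for z in(.201,.209) for x,y in((-.04,-.025),(.04,-.025),(.04,.025),(-.04,.025))]
        im=s["img"].copy();crop=im[60:200,190:340];k=5
        big=cv2.resize(crop,None,fx=k,fy=k,interpolation=cv2.INTER_CUBIC);big=np.clip(big*1.5,0,255).astype(np.uint8)
        pts=((proj(s,b)-[190,60]+.5)*k).astype(int)
        for i in range(4):
            cv2.line(big,pts[i].tolist(),pts[(i+1)%4].tolist(),(255,0,0),1);cv2.line(big,pts[4+i].tolist(),pts[4+(i+1)%4].tolist(),(0,255,0),1)
        cv2.imwrite("pics/hold.png",cv2.resize(big,(750,700))[:600,:,::-1])
```

```text
((0.524182140827179, 0.19031965732574463), (0.05269201844930649, 0.085185706615448), 83.8694839477539) [0.48210384 0.16190993 0.19792509] [0.56661023 0.22079987 0.21199005]
```

View pics/hold.png

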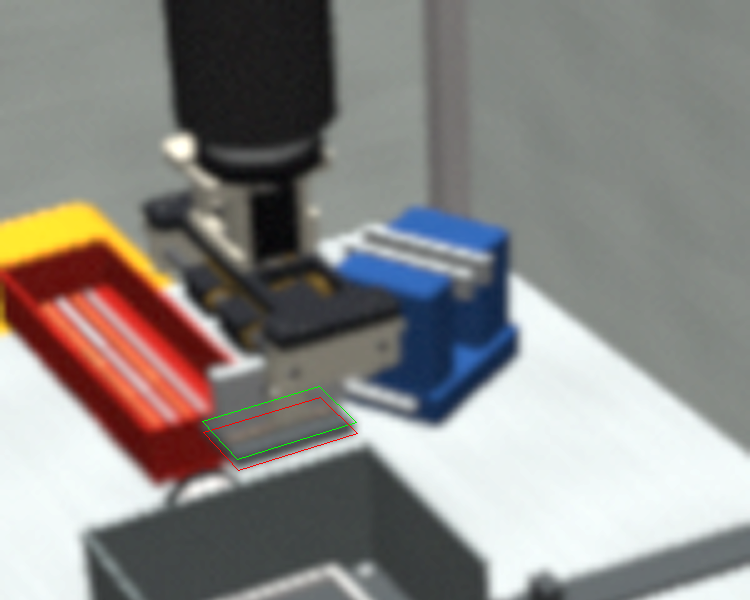

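The picture shows the tee hanging level, with its base plate around (280,430), matching the predicted outline to 1–2 mm. I'll cross-check the pocket with the side camera, then lower the piece with force monitoring.

Run:
```python
from h import *
import pickle
s=pickle.load(open("side0.pkl","rb"));g=s["img"].min(2)
m=np.zeros(g.shape,np.uint8);m[168:198,225:272]=g[168:198,225:272]>105
n,l,st,_=cv2.connectedComponentsWithStats(m);k=1+np.argmax(st[1:,4]);v,u=np.nonzero(l==k)
r=cv2.minAreaRect(atz(s,np.c_[u,v],.063)[:,:2].astype(np.float32));print("side lip",r)
ok=abs(r[0][0]-.5257)<.004 and abs(r[0][1]-.1945)<.004
c=np.array([.5257,.1945]) if not ok else (np.array([.5257,.1945])+r[0])/2
print(c)
tcp=np.array(status.read_tcp_pos())
ctrl.move_straight([*c,.115],.12);ctrl.pause(.3)
p=np.array(status.read_tcp_pos());print(p)
cmd=c-(p[:2]-c)  # remove standing error
z0=status.read_contact_force();print(z0)
ctrl.move_straight([*cmd,.0905],.04)
for z in np.arange(.0895,.0795,-.001):
    ctrl.move_straight([*cmd,z],.02);f=np.array(status.read_contact_force())-z0
    if z<.0875:print(round(z,4),f.round(2),np.round(status.read_tcp_pos(),4))
    if f[2]>3 or np.hypot(*f[:2])>8:break
print(status.read_time())
```

```text
side lip ((0.5262643694877625, 0.1968596875667572), (0.07183919847011566, 0.10162130743265152), 87.88600158691406)
[0.52598218 0.19567984]
[0.52612068 0.19580023 0.11543715]
[ 0.06287244 -0.06262141 -5.77483715]
0.0865 [-0.2   0.61 -0.21] [0.5258 0.1955 0.0864]
0.0855 [-0.36  1.4   0.46] [0.5258 0.1955 0.0854]
0.0845 [ 0.21 -0.38  0.5 ] [0.5258 0.1955 0.0844]
0.0835 [-1.76 -0.62  7.79] [0.526  0.1956 0.0841]
14.5417
```

Contact came at TCP z = 0.084, which is the 55 mm floor plus the 29 mm grip height. So the piece is on the floor rather than on a lip (0.092). I'll release it and back out upwards.

Run:
```python
from h import *
ctrl.move_straight([.526,.1956,.0840],.02)
ctrl.set_gripper(.035);print(status.read_width(),status.read_contact_force())
p=np.array(status.read_tcp_pos());ctrl.move_straight([p[0],p[1],.17],.1)
ctrl.set_gripper(0);
ctrl.move_ptp([.62,-.13,.2],down(-.88));print(status.read_time(),status.read_width())
t=snapshot("top");C=cloud(t);P=C.reshape(-1,3)
for lo,hi in((.1,.113),(.057,.068)):
    q=P[(abs(P[:,0]-.526)<.06)&(abs(P[:,1]-.1955)<.045)&(P[:,2]>lo)&(P[:,2]<hi)];print(lo,len(q),np.median(q,0),cv2.minAreaRect(q[:,:2].astype(np.float32)))
g=P[(P[:,2]>.108)&(P[:,2]<.123)&(P[:,0]>.41)&(P[:,0]<.58)&(P[:,1]<.13)&(P[:,1]>-.1)&(P[:,1]<.104-(P[:,0]-.425)*.8)]
if len(g)>20:
    vx,vy,x0,y0=cv2.fitLine(g[:,:2].astype(np.float32),cv2.DIST_HUBER,0,.01,.01).ravel();print("leaf",len(g),np.degrees(np.arctan2(vy,vx)),x0,y0)
cv2.imwrite("pics/placed.png",np.clip(cv2.resize(t["img"][145:255,135:280],None,fx=5.4,fy=5.4,interpolation=cv2.INTER_CUBIC).astype(float)[:,:,::-1]*1.6,0,255).astype(np.uint8))
```

```text
0.03482733652390146 [-0.33190531 -0.29269046 -0.42951902]
18.5167 0.0005541345188637124
0.1 0 [nan nan nan] ((0.0, 0.0), (0.0, 0.0), 0.0)
0.057 176 [0.52227213 0.22204528 0.06174999] ((0.5259861946105957, 0.22088252007961273), (0.0169189665466547, 0.09825070202350616), 88.89789581298828)
leaf 77 -47.893646 0.5313552 -0.013659989
  return _methods._mean(a, axis=axis, dtype=dtype,
  ret = um.true_divide(
```

View pics/placed.png

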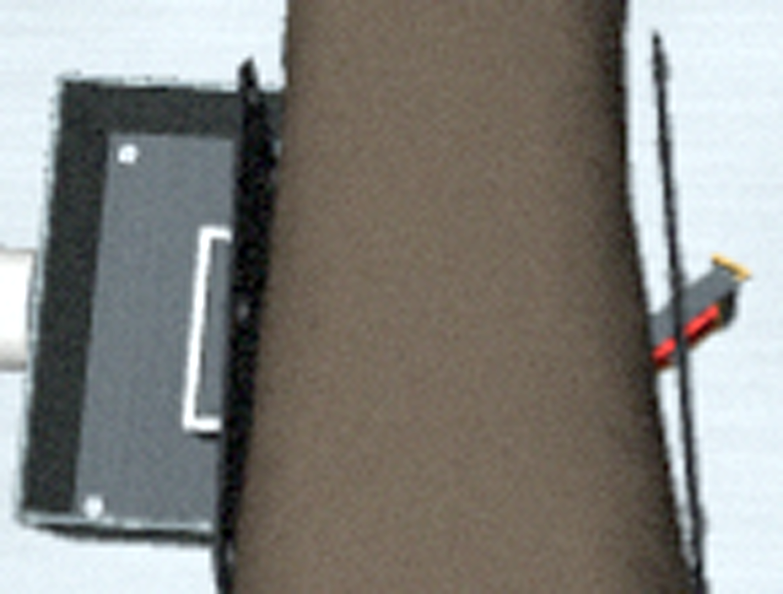

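The arm hides most of the top view, though the gate still stands open at about 0.81–0.85. I'll stage outside the pad and check with the side camera.

```bash
cat >> h.py <<'E'
b=-.026;H=np.array([.430,.108])
def gp(q,off,r=.145,z=.092):
    e=np.array([np.cos(b-q),np.sin(b-q)]);n=np.array([-e[1],e[0]])
    return np.array([*(H+r*e-(.008+.0095+off)*n),z]),down(b-q-np.pi/2),n
E
python3 - <<'E'
from h import *
p,o,n=gp(.85,.045,z=.20)
for q in(.85,.4,0.): print(ctrl.ik(*gp(q,0)[:2]))
ctrl.move_ptp(p,o);ctrl.pause(.2)
print(status.read_tcp_pos()-p,status.read_contact_force(),status.read_time())
s=snapshot("side");P=cloud(s).reshape(-1,3)
q=P[(abs(P[:,0]-.526)<.06)&(abs(P[:,1]-.1955)<.045)&(P[:,2]>.1)&(P[:,2]<.113)]
if len(q)>5: print("web",len(q),np.median(q,0),cv2.minAreaRect(q[:,:2].astype(np.float32)))
cv2.imwrite("pics/stage.png",np.clip(cv2.resize(s["img"][130:250,190:340],None,fx=5,fy=5,interpolation=cv2.INTER_CUBIC).astype(float)[:,:,::-1]*1.5,0,255).astype(np.uint8))
E
```

```text
[ 0.3572442   0.24084332 -0.54205782  0.         -0.78789519 -1.2332442 ]
[ 0.41024759  0.30805827 -0.4420314   0.         -0.82070665 -0.83624759]
[ 0.48627354  0.34404992 -0.385783    0.         -0.84096341 -0.51227354]
[ 1.70745615e-04 -3.63507852e-05 -8.73658433e-05] [ 0.00851431 -0.84267384 -0.12999245] 20.3417
web 40 [0.52466703 0.19398661 0.10558993] ((0.5159856677055359, 0.19413571059703827), (0.06182977929711342, 0.015219802036881447), 2.1405136585235596)
```

View pics/stage.png

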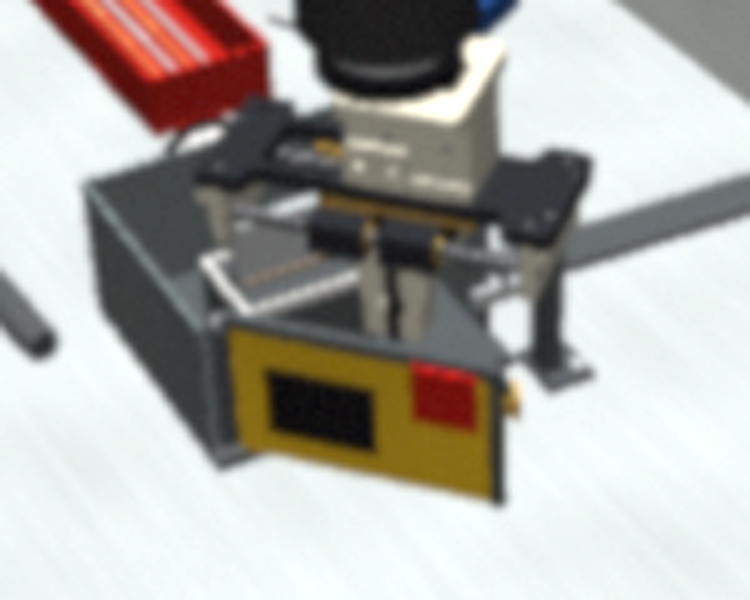

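Run:
```python
from h import *
s=snapshot("side")
p=np.array(status.read_tcp_pos());print(p)
f=lambda P:((proj(s,P)-[190,130]+.5)*5).round(0)
print("tip",f(p-[0,0,.014]),"pad",f(gp(.85,-.0095)[0]),"pad at",gp(.85,-.0095)[0],"hinge top",f([*H,.118]),"tongue",f(gp(.85,-.0175,.19,.09)[0]))
```

```text
[ 0.47490356 -0.04350574  0.1998904 ]
tip [[401. 331.]] pad [[439. 405.]] pad at [ 0.51668773 -0.00850853  0.092     ] hinge top [[212. 315.]] tongue [[517. 415.]]
```

The picture shows the gate open, with its pad at (445,397), close to the predicted (439,405). The finger tips are at (400,335), above and outside the gate. The post is at (550,330), and the piece sits within the lips behind the fingers. Next I'll lower, make contact and push along the arc while watching the force.

```bash
cat > push.py <<'E'
from h import *
import sys
p,o,n=gp(.85,.045);ctrl.move_straight(p,.15);ctrl.pause(.2)
f0=np.array(status.read_contact_force());F=lambda n:-(np.array(status.read_contact_force())-f0)[:2]@n
p,o,n=gp(.85,.012);ctrl.move_straight(p,.08)
off=.012
while F(n)<1 and off>-.02:
    off-=.002;ctrl.move_straight(gp(.85,off)[0],.03)
print("contact off",off,F(n),status.read_time())
off=0.
q=.85;fm=0;log=[]
while q>-.12:
    f=F(n) 
    fine=q<.30
    dq=.05 if not fine else (.012 if max(f,0)<4.5 else .005)
    q-=dq;p,o,n=gp(q,off);ctrl.move_straight(p,.05 if not fine else .02,rot=o)
    f=F(n);log.append((round(q,3),round(f,1)));fm=max(fm,f)
    if f>16.5: print("LIMIT");break
    if fm>7.5 and f<fm-3.5: print("SNAP?");break
    if not fine and f>9: print("HIGH early");break
    if status.read_time()>50: print("TIME");break
print(log,fm,status.read_time(),status.read_tcp_pos())
E
python3 push.py
```

```text
contact off 0.012 1.8283892808689095 22.075
SNAP?
[(0.8, np.float64(0.3)), (0.75, np.float64(0.1)), (0.7, np.float64(1.5)), (0.65, np.float64(0.8)), (0.6, np.float64(0.8)), (0.55, np.float64(1.0)), (0.5, np.float64(1.2)), (0.45, np.float64(0.4)), (0.4, np.float64(1.4)), (0.35, np.float64(1.1)), (0.3, np.float64(1.2)), (0.288, np.float64(2.4)), (0.276, np.float64(3.5)), (0.264, np.float64(3.3)), (0.252, np.float64(1.5)), (0.24, np.float64(3.2)), (0.228, np.float64(2.5)), (0.216, np.float64(2.7)), (0.204, np.float64(1.8)), (0.192, np.float64(4.7)), (0.187, np.float64(6.4)), (0.182, np.float64(7.1)), (0.177, np.float64(7.9)), (0.172, np.float64(7.6)), (0.167, np.float64(8.8)), (0.162, np.float64(8.1)), (0.157, np.float64(8.6)), (0.152, np.float64(9.3)), (0.147, np.float64(7.7)), (0.142, np.float64(8.0)), (0.137, np.float64(9.1)), (0.132, np.float64(8.4)), (0.127, np.float64(8.6)), (0.122, np.float64(6.8)), (0.117, np.float64(5.9)), (0.112, np.float64(4.5))] 9.269361455325111 31.8583 [0.57137316 0.07059635 0.09202874]
```

```bash
cat > adv.py <<'E'
from h import *
f0=np.array([0.,-.45,0]);n=gp(.112,0)[2]
F=lambda n:-(np.array(status.read_contact_force())-f0)[:2]@n
ctrl.pause(.2);print("hold",F(n))
q=.112
for i in range(6):
    q-=.0035;p,o,n=gp(q,0);ctrl.move_straight(p,.02,rot=o);f=[F(n)]
    ctrl.pause(.05);f.append(F(n));print(round(q,4),np.round(f,1))
    if max(f)>9.5: break
s=snapshot("side");cv2.imwrite("pics/adv.png",np.clip(cv2.resize(s["img"][140:230,220:330],None,fx=6,fy=6,interpolation=cv2.INTER_CUBIC).astype(float)[:,:,::-1]*1.5,0,255).astype(np.uint8))
print(status.read_time())
E
python3 adv.py
```

```text
hold 4.807956065634975
0.1085 [1.7 1.7]
0.105 [ 1.2 -0.6]
0.1015 [0.3 1.1]
0.098 [2.9 3.5]
0.0945 [3.5 3.3]
0.091 [4.2 3.8]
33.9083
```

View pics/adv.png

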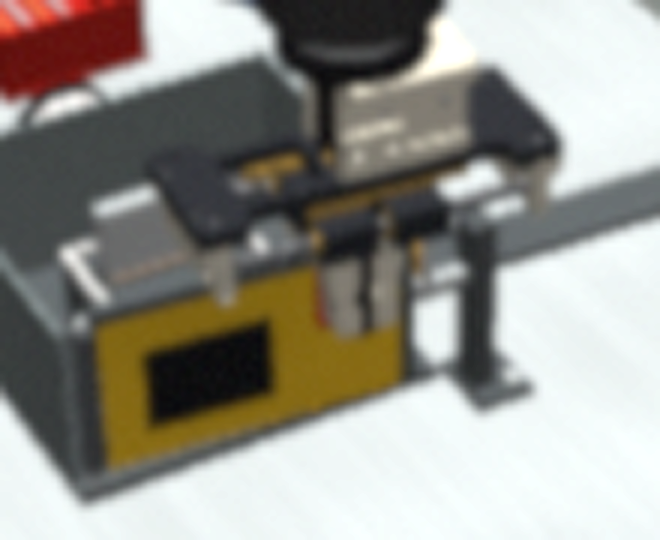

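The gate is nearly in line with the box and the tongue at (418,255) is by the post. The force fell to about 1 N around q = 0.108, then returned to a free-swing level of about 4 N. I'll back off slowly to see whether the gate holds.

Run:
```python
from h import *
f0=np.array([0.,-.45,0]);F=lambda n:-(np.array(status.read_contact_force())-f0)[:2]@n
for q in np.arange(.097,.17,.008):
    p,o,n=gp(q,0);ctrl.move_straight(p,.02,rot=o);ctrl.pause(.05);print(round(q,3),round(F(n),1))
s=snapshot("side");import pickle;pickle.dump(s,open("ret.pkl","wb"))
P=cloud(s).reshape(-1,3)
im=s["img"].reshape(-1,3).astype(int);y=(im[:,0]>1.8*im[:,2]+20)&(im[:,1]>1.4*im[:,2])&(P[:,2]>.02)&(P[:,2]<.118)&(P[:,0]>.42)&(P[:,0]<.53)&(P[:,1]<.16)
g=P[y];vx,vy,x0,y0=cv2.fitLine(g[:,:2].astype(np.float32),cv2.DIST_HUBER,0,.01,.01).ravel();print(len(g),"gate q",b-np.arctan2(vy,vx),x0,y0,status.read_time())
```

```text
0.097 2.1
0.105 -1.0
0.113 -0.1
0.121 -0.6
0.129 -0.3
0.137 -0.7
0.145 -0.5
0.153 0.2
0.161 -0.5
0.169 -0.4
393 gate q 0.09731959 0.47080013 0.102328725 36.9583
```

The gate holds by itself at about 0.10 rad with the finger clear. I'll retreat and do a final check.

Run:
```python
from h import *
p,o,n=gp(.169,.06);ctrl.move_straight(p,.1)
p[2]=.22;ctrl.move_straight(p,.15)
ctrl.move_ptp([.45,-.35,.25],o);ctrl.pause(.5)
s=snapshot("side");t=snapshot("top");print(status.read_time(),status.read_contact_force())
P=cloud(s).reshape(-1,3)
im=s["img"].reshape(-1,3).astype(int);y=(im[:,0]>1.8*im[:,2]+20)&(im[:,1]>1.4*im[:,2])&(P[:,2]>.02)&(P[:,2]<.118)&(P[:,0]>.42)&(P[:,0]<.53)&(P[:,1]<.16)
g=P[y];vx,vy,x0,y0=cv2.fitLine(g[:,:2].astype(np.float32),cv2.DIST_HUBER,0,.01,.01).ravel();print("gate q",b-np.arctan2(vy,vx),len(g))
for n,S in(("top",t),("side",s)):
    P=cloud(S).reshape(-1,3);i=(abs(P[:,0]-.526)<.06)&(abs(P[:,1]-.1955)<.04)
    for lo,hi in((.1,.113),(.058,.068)):
        q=P[i&(P[:,2]>lo)&(P[:,2]<hi)]
        if len(q)>5: print(n,lo,len(q),np.median(q[:,2]),cv2.minAreaRect(q[:,:2].astype(np.float32)))
r=lambda a,sz:np.clip(cv2.resize(a,sz,interpolation=cv2.INTER_CUBIC).astype(float)*1.5,0,255).astype(np.uint8)
out=np.hstack([r(t["img"][150:240,160:250],(400,400)),r(s["img"][140:230,230:320],(400,400))])
cv2.imwrite("pics/final.png",out[:,:,::-1])
```

```text
40.6917 [-0.03139247 -0.76541196  0.09726231]
gate q 0.10134546 406
top 0.1 146 0.10676741607085452 ((0.5247071385383606, 0.19367572665214539), (0.010944103822112083, 0.07845212519168854), 88.55462646484375)
top 0.058 622 0.06229622628909087 ((0.5256334543228149, 0.19465243816375732), (0.06973589211702347, 0.09881153702735901), 88.10904693603516)
side 0.1 88 0.10467154225633371 ((0.5252155065536499, 0.1947777271270752), (0.020016983151435852, 0.08100675046443939), 88.5092544555664)
side 0.058 160 0.06241082637977001 ((0.524213433265686, 0.20208843052387238), (0.058328744024038315, 0.10178767144680023), 81.35717010498047)
```

View pics/final.png

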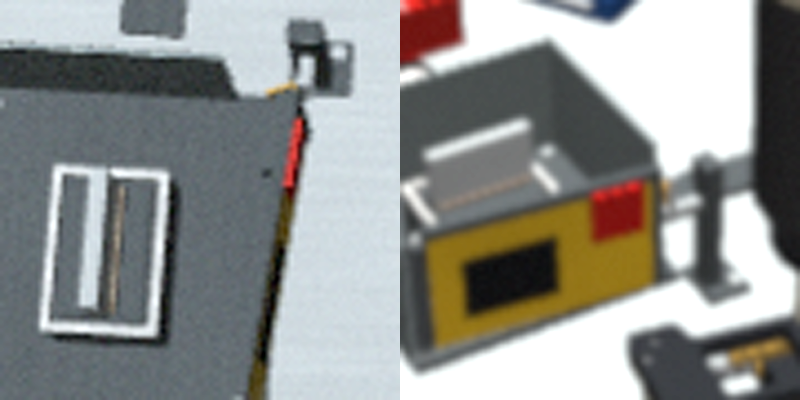

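In the final picture the piece sits inside the lips, with its web at (95,240) in the left half. The gate is closed, and the tongue at (280,90) is on the inner side of the strike. Web top is at about 0.107 m, where flat on the floor would be 0.108. I'm handing it in.

```bash
python3 -c "
from h import *
ctrl.hand_in();print(status.read_time())"
```

```text
the job is handed in; nothing more can be done
the job is handed in; nothing more can be done
```

The tee is in the pocket and the gate is latched shut. I handed the job in at about 41 s of the 72 s allowed.

- **Tee:** I gripped it by the web and lowered it until it touched at TCP z = 0.084, which is the height for the pocket floor. The touch was about 8 N, and I then released it. The final top-camera depth shows the web top at about 0.107 m (0.108 is flat on the floor), within about 1 mm of the pocket centre and square with it.
- **Gate:** I pushed it on the red pad with the fingers closed. The force peaked at about 9.3 N and dropped at about 0.11 rad. I went about 3 mm past the drop at 4 N or less and saw no sign of hitting the stop.
- **Latch:** When I backed the fingers off, the gate stayed at about 0.10 rad. It was still there with the arm clear, with the tongue seen inside the strike.

**Uncertain or not checked:**
- The force drop at the snap was spread over several steps, so I relied on the gate holding by itself.
- The side camera put the web top at 0.105 m and the pocket centre about 2 mm off the top camera's in y. Both are within calibration error.
- I did not re-measure the other items on the bench, but no unexpected contact force showed up in the readings I took.

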